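# Send the loaded slide into the press and start it

## Task

One of the two slides of the small press carries a black moulded part: push that slide fully home with your fingertips, until its front plate is closed up against the housing, and leave the empty slide as it is. Then press the small start button on the control box, not the wide stop button, and take your hand away. Do not pick anything up: the part stays seated in its nest, and the things lying about stay where they are.

Things in the scene. Friction and masses are not known exactly. Their poses are not given: they have to be found in the camera images.
- station: Low blue press housing, 200 deep x 320 wide x 72 high, fixed, on a 10 mm bed plate reaching 130 mm in front. Origin: at bench level, middle of the housing's front face; +x points into the housing, the way slides go home, +y left, z up. Two tunnels at y = +75 and -75 mm, a slide in each. Flat air cylinders on the roof reach 118 mm above the bench, 115 mm or more behind the front.
- loaded_push (a point): Middle of the front face (towards the robot) of the upright aluminium push plate of the slide that carries the part; axes as the station's. The plate is 100 wide, 12 thick, from 10 to 70 mm above the bench, this point at 40 mm; its front is bare, push anywhere on it. It may be in either tunnel.
- loaded_slide (a joint): How far the loaded slide has been pushed in, m: 0 as it starts, standing 95 mm out; 0.095 = fully home, the plate's back against the housing's front face, where it meets a stop; -0.02 = fully out. It runs with about 2.5 N of friction plus 8 N per m/s and stays where it is left.
- empty_push (a point): The same point on the other, empty slide, which has the same size and shape.
- empty_slide (a joint): The same for the empty slide; it starts between -0.018 and 0.02 and must stay as found.
- moulding: Loose black plastic part, 36 x 50 x 22 mm with two 8 mm bosses on top, 40 g, sitting in the 6 mm high nest of the loaded slide, its middle 40 mm behind the front face of the push plate. Origin: centre of its underside, 18 mm above the bench; z up.
- console: Grey control box, 120 (x) x 150 (y) x 60 mm high, fixed on the bench to the left or right of the station. Origin: centre of its underside. Two black push buttons on its top: start at y = -37 mm, stop at y = +37 mm in its frame.
- start_top (a point): Centre of the top of the small start button (28 mm across), 82 mm above the bench, 10 mm proud of its 44 mm collar.
- start (a joint): Travel of the start button, m: 0 = up, 0.006 = fully down; a spring of about 5 N at full travel brings it back. It counts as pressed from 0.004.
- stop_top (a point): Centre of the top of the wide stop button (46 mm across, collar 62 mm), 82 mm above the bench. Not to be pressed.
- stop (a joint): Travel of the stop button, m: 0 = up, 0.006 = down.
- parts_box: Loose open cardboard box with mouldings, 160 x 140 x 80 mm, 0.8 kg, on the side of the station away from the control box. Origin: centre of its underside.
- spare_moulding: A loose moulding like the one in the slide, lying on the bench between robot and station. Origin: centre of its underside.
- screwdriver: Loose screwdriver, 180 mm long, lying roughly along the bench's y between robot and station. Origin near its middle, on the bench.
There are look-alikes about, which are no part of the job. Leave any blue or turquoise look-alike of the console alone.

How it is judged (in metres and radians):
On the way, in this order (a step that is already met when the one before it is completed fails the run):
1. the loaded slide is fully home (value of joint loaded_slide above 0.091 m), for 0.2 s.
2. the start button is pressed (value of joint start above 0.004 m), for 0.04 s.
At the end, for the whole second after the job is handed in: The loaded slide stands within 4 mm of fully home, the moulding lies seated and at rest in its nest, the start button has been pressed after that and is up again, the empty slide is within 10 mm of where it was and the stop button is up (value of joint loaded_slide above 0.091 m and value of joint each of start, stop below 0.002 m and distance of empty_push from where it was at the start of the episode below 0.01 m and z of moulding in the frame of loaded_push between -0.027 and -0.017 m and angle between moulding's own z axis and vertical below 0.15 rad and linear speed of moulding below 0.02 m/s); the robot touches nothing.
It fails at once if the start button is pressed (3 mm) while the loaded slide is not home (6 mm) (value of joint start above 0.003 m and value of joint loaded_slide below 0.089 m).
It fails at once if the stop button is pressed (3 mm) (value of joint stop above 0.003 m).
It fails at once if the empty slide is moved more than 10 mm (distance of empty_push from where it was at the start of the episode above 0.01 m).
It fails at once if the moulding leaves its nest: lifted 10 mm or tipped 0.3 rad (z of moulding in the frame of loaded_push above -0.012 m or angle between moulding's own z axis and vertical above 0.3 rad).
It fails at once if a bystander (parts box, spare moulding, screwdriver) is moved more than 30 mm (distance of any of parts_box, spare_moulding, screwdriver from where it was at the start of the episode above 0.03 m).
It also fails if it takes over 42 s, if anything falls off the work surface, if the arm or the gripper's body presses on something with over 40 N, if the wrist force passes 120 N, or if a joint passes its speed limit or range.

## Robot

A 6-joint arm with a two-finger parallel gripper is mounted at the origin on the work surface. World frame = base frame: x ahead of the robot, y to its left, z up, the work surface at z = 0. Lengths are in m, angles in degrees, forces in N, time in s.
With the tool pointing down it reaches from about 0.425 to 0.925 m from the base axis. Payload 12.5 kg.
Tool frame: the origin (TCP) lies midway between the tips of the shut fingers; the grasp point (between the pads) lies 19 mm behind it; z points along the fingers, y is the direction in which the jaws open and shut (so a half turn about z gives the same grasp; the last joint's range is limited). The gripper opens to 85 mm and grips with 20 to 120 N. Pads are 22 mm wide; open, the fingers measure 114 mm over their backs; the gripper's body (76 mm by 85 mm) begins 54 mm behind the grasp point. The pads swing forward as they close: fully open they stand 13 mm farther back than shut.
Start: joints at [-71.138, 28.126, 89.318, -0, 62.55, -6.05], TCP at [0.263, -0.567, 0.231] pointing down, gripper open.
Joint ranges: [-177.58, 177.58], [-47.91, 125.51], [2.72, 160], [-65.01, 245.01], [3.68, 167.84], [-153.87, 153.87]. Speed limits (degrees/s): [127.2, 127.2, 159.86, 180, 180, 180].

## Interface

Orientations are given as [roll, pitch, yaw] about the fixed x, y, z axes, in that order (R = Rz(yaw) Ry(pitch) Rx(roll)).
In Python, from station import arm gives the robot as it stands. The module is installed in compiled form; this text tells all that it offers.
- The arm moves only by the tool jog_arm, never from a script. Its argument "increments" is a list of rows, each a list of 5 numbers: the closure, from -1 (fully open) to 1 (shut), then the shift along the tool's x, y, z in m, then the turn about the tool's z in rad. In form: [[fingers, x, y, z, yaw], ...]. A call has 1 to 12 rows; each row shifts and turns the pose as measured when the row begins, along the tool's axes as they then stand; what a row does not reach is not made up. A row lasts 1/12 s, in which the tool goes at most 41.7 mm and 7.16 degrees, less where a joint would pass 70% of its speed; a pose out of reach is approached as far as the arm can. A call with a gripper value outside its range is refused whole. The fingers move at their own pace and stop on an object; "squeeze" is the grip in N (left out, the last holds). Time passes only in rows, so rows that do not move let the fingers close. It gives the time, the measured TCP pose, the force and the opening at its end, in the units of the state.
- arm.sense(): the state, without advancing time (a new reading comes with each control period).
- arm.camera(name): name is "scene" or "top"; returns (picture, depth): 420x560x3 uint8, red, green, blue; 420x560 float32, m along the optical axis (not along the pixel's ray), 0 where there is no reading.
- arm.camera_model(name): a dict with "fx", "fy", "cx", "cy" (pixels), "k1" (the pictures are not rectified: a ray, as slopes to the right and down, at radius r is drawn at 1 + k1 r^2 times it, then the intrinsics apply), "world_to_cam" (4x4, takes a point from world to camera coordinates). Camera axes: x right, y up, looking along -z (the intrinsics and any distortion apply to the point x, -y, -z); pixel columns grow to the right and rows downward; lengths in m; the calibration is good to about 2 mm. A picture is of the moment at which its call begins. camera_model takes no time and is no camera call.
- arm.finish_job(): hands the job in, once; it reports no verdict.
The state is a dict: "time_s": time; "joint_positions": joint angles; "joint_vel": joint speeds; "joint_torque": joint torques, N m; "tcp_pos": TCP position; "tool_rot": TCP orientation; "ft_force": force on the tool from outside, world axes, zero at the start; "wrist_torque": the same for the moment, N m; "gripper_width": finger opening in m.
Only numpy, scipy, OpenCV 4.12 (cv2) and the standard library are available. Lean on these libraries where they do the work, as an engineer would, in place of code of your own. Each camera call takes 0.05 s, during which the arm holds its last target. There are 200 camera calls.

## Working session

There is one attempt and no reset: what is moved stays moved. The work goes in short steps, Python scripts to look and compute and a tool call to move; the robot and the scene stay as the last step left them, time stands still between calls to the robot, and variables do not carry over. Pictures are saved under pics/ and viewed, about 8 in all and at most 12, crops included, and the job is handed in when it is done.

Besides the shell and the picture viewer there is one more tool, called after "Request:" by a JSON object that holds its "fn" and its "kwargs", one argument or row to a line. jog_arm: Moves the arm, as the interface text tells. Its arguments: {"type":"object","properties":{"increments":{"type":"array"},"squeeze":{"type":"number"}},"required":["increments"]}

```bash
mkdir -p pics; cat > h.py <<'E'
import numpy as np, cv2
from station import arm
def ray(name,u,v,z=None):
    m=arm.camera_model(name); d=np.array([(u-m["cx"])/m["fx"],(v-m["cy"])/m["fy"]]); s=d.copy()
    for _ in range(20): s=d/(1+m["k1"]*(s@s))
    T=np.linalg.inv(m["world_to_cam"]); o=T[:3,3]; r=T[:3,:3]@np.array([s[0],-s[1],-1.])
    return o+r*(z-o[2])/r[2]
def depthpt(name,D,u,v):
    m=arm.camera_model(name); d=np.array([(u-m["cx"])/m["fx"],(v-m["cy"])/m["fy"]]); s=d.copy()
    for _ in range(20): s=d/(1+m["k1"]*(s@s))
    T=np.linalg.inv(m["world_to_cam"]); return T[:3,3]+T[:3,:3]@np.array([s[0],-s[1],-1.])*D[int(v),int(u)]
E
python3 - <<'E'
from h import *
for n in("scene","top"):
    p,d=arm.camera(n); np.save(n+"_d.npy",d); cv2.imwrite(f"pics/{n}0.png",p[:,:,::-1]); m=arm.camera_model(n)
    print(n,m["fx"],m["k1"],np.linalg.inv(m["world_to_cam"])[:3].round(3).tolist())
print(arm.sense())
E
```

```text
scene 394.0856065580962 -0.07077214918149148 [[-0.751, -0.526, 0.4, 0.959], [0.661, -0.596, 0.456, 0.45], [-0.001, 0.606, 0.795, 0.992]]
top 505.50443823717654 0.0452652953344034 [[-0.028, 0.984, -0.179, 0.263], [-1.0, -0.027, 0.006, -0.097], [0.001, 0.179, 0.984, 1.362]]
{'time_s': 0.1, 'joint_positions': array([-7.11388740e+01,  2.81594400e+01,  8.93460190e+01, -2.50879851e-04,
        6.25489937e+01, -6.05243563e+00]), 'joint_vel': array([ 0.04317569, -0.24906503, -0.04578535,  0.07060476,  0.03138212,
        0.04413178]), 'joint_torque': array([ 4.38936084e-03, -6.19445300e+01, -2.62025356e+01, -7.76892125e-05,
        2.85622387e-03,  3.59748310e-05]), 'tcp_pos': array([ 0.26321885, -0.56665696,  0.23080346]), 'tool_rot': array([-1.79945827e+02, -5.52012253e-03,  2.49136748e+01]), 'ft_force': array([ 0.45612101, -0.95089039,  0.19931916]), 'wrist_torque': array([-0.05877913,  0.02375157,  0.04846274]), 'gripper_width': 0.08537972036612711}
```

View pics/top0.png

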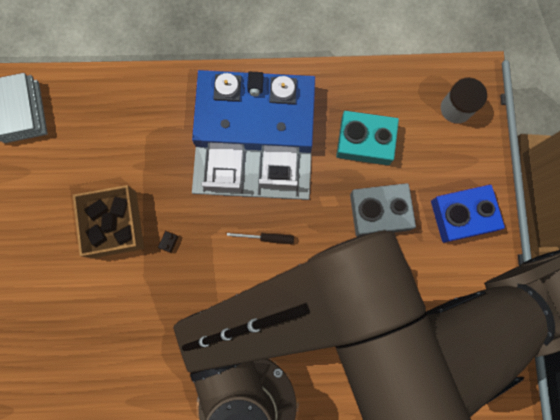

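View pics/scene0.png

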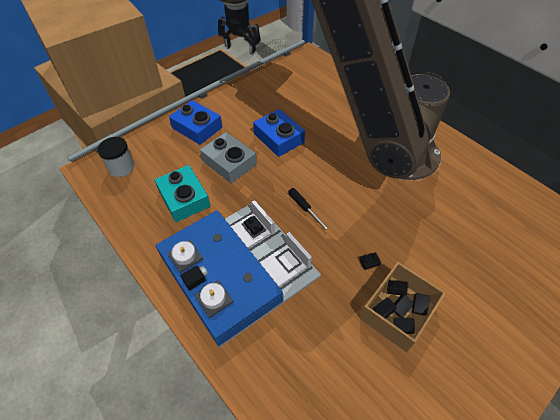

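```bash
python3 - <<'E'
from h import *
im=cv2.imread("pics/top0.png"); D=np.load("top_d.npy")
c=im[120:260,190:430]; cv2.imwrite("pics/crop0.png",cv2.resize(c,(800,467),interpolation=cv2.INTER_CUBIC))
def show(t,u,v,z): print(t,ray("top",u,v,z).round(4),"depth:",depthpt("top",D,u,v).round(4))
show("start",399.5,206,.082); show("stop",371,209,.082)
show("teal small",383,136,.082)
# button circles by dark mask on the grey console
g=cv2.cvtColor(im,cv2.COLOR_BGR2GRAY); mask=((g<60)*255).astype(np.uint8)
sub=np.zeros_like(mask); sub[185:232,352:416]=mask[185:232,352:416]
for k in cv2.findContours(sub,0,2)[0]:
    if cv2.contourArea(k)>60: print("blob",cv2.minEnclosingCircle(k),cv2.contourArea(k))
# height maps via depth
P=np.array([[depthpt("top",D,u,v) for u in range(190,320)] for v in range(60,245)])
b=im[60:245,190:320]; hsv=cv2.cvtColor(b,cv2.COLOR_BGR2HSV)
blue=(hsv[:,:,0]>100)&(hsv[:,:,0]<130)&(hsv[:,:,1]>120)&(abs(P[:,:,2]-.072)<.006)
print("housing top",blue.sum(),cv2.minAreaRect((P[blue][:,:2]*1000).astype(np.float32)))
pl=(abs(P[:,:,2]-.070)<.006)&(~blue)
n,l,s,ce=cv2.connectedComponentsWithStats(pl.astype(np.uint8))
for i in range(1,n):
    if s[i,4]>25: print("plate",s[i]+[190,60,0,0,0],cv2.minAreaRect((P[l==i][:,:2]*1000).astype(np.float32)),np.median(P[l==i][:,2]))
sd=(P[:,:,2]>.012)&(P[:,:,0]<.45+.2)
for u in (232,262,285,295): print("driver",u,ray("top",u,238,.01).round(3))
print("spare",ray("top",170,241,.02).round(3))
E
```

```text
start [ 0.4888 -0.4043  0.082 ] depth: [ 0.4888 -0.4042  0.0824]
stop [ 0.483  -0.3308  0.082 ] depth: [ 0.4837 -0.3316  0.0779]
teal small [ 0.6773 -0.3736  0.082 ] depth: [ 0.679  -0.3747  0.0768]
blob ((399.5, 205.5), 6.5193023681640625) 103.5
blob ((371.25, 209.5), 10.854247093200684) 280.5Traceback (most recent call last):
  File "<stdin>", line 13, in <module>
  File "h.py", line 9, in depthpt
    m=arm.camera_model(name); d=np.array([(u-m["cx"])/m["fx"],(v-m["cy"])/m["fy"]]); s=d.copy()
ValueError: time passes only in moves, steps and waits
```

View pics/crop0.png

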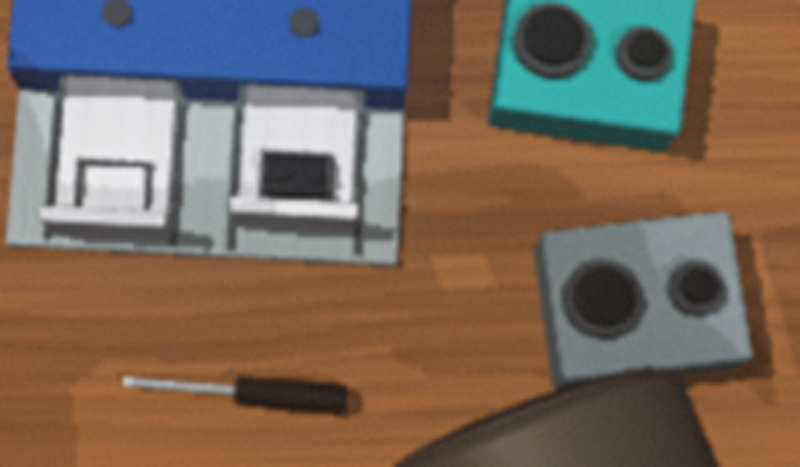

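The crop shows that the right-hand slide carries the black part (crop 297,175 → px 279,172) and the left-hand nest is empty. There are four look-alike boxes: grey (384,209), teal (368,136), and two blue (one at 468,213). Only the grey one fits. Its small start button is at px (399.5,205.5), and the wide stop button is at (371,209.5).

```bash
python3 - <<'E'
from h import *
R=lambda t,x,y,z:print(t,ray("top",190+.3*x,120+.3*y,z).round(4))
R("loaded plate front top L",231,212,.07);R("loaded plate front top R",359,218,.07)
R("empty plate front top L",40,219,.07);R("empty plate front top R",168,226,.07)
R("bed front L",6,243,.01);R("bed front R",398,264,.01)
R("housing front top L",12,66,.072);R("housing front top R",407,88,.072)
R("driver tip",122,380,.005);R("driver handle end",360,402,.012);R("driver handle top",290,375,.02)
print("start",ray("top",399.5,205.5,.082),"stop",ray("top",371.2,209.5,.082))
E
```

```text
loaded plate front top L [ 0.5606 -0.0447  0.07  ]
loaded plate front top R [ 0.553  -0.1451  0.07  ]
empty plate front top L [0.5591 0.1051 0.07  ]
empty plate front top R [0.5507 0.0049 0.07  ]
bed front L [0.5534 0.1422 0.01  ]
bed front R [ 0.5271 -0.178   0.01  ]
housing front top L [0.6839 0.127  0.072 ]
housing front top R [ 0.6573 -0.1866  0.072 ]
driver tip [0.4385 0.0489 0.005 ]
driver handle end [ 0.4145 -0.1431  0.012 ]
driver handle top [ 0.4369 -0.0874  0.02  ]
start [ 0.49014563 -0.40435319  0.082     ] stop [ 0.48170968 -0.33124955  0.082     ]
```

Request:
{"fn": "jog_arm", "kwargs": {
  "increments": [
    [1,0,0,0,0.1],
    [1,0,0,0,0.1],
    [1,0,0,0,0.1],
    [1,0,0,0,0.1],
    [1,0,0,0,0.1],
    [1,0,0,0,0]
  ],
  "squeeze": 30
}}

```text
time_s: 0.6
tcp_pos: [0.2629, -0.5658, 0.2285]
tool_rot: [-179.7, 0.1, -5.0]
ft_force: [-0.0, -0.1, -0.0]
gripper_width: 0.0123
```

Request:
{"fn": "jog_arm", "kwargs": {
  "increments": [
    [1,0.015,-0.035,0,0],
    [1,0.015,-0.035,0,0],
    [1,0.015,-0.035,0,0],
    [1,0.015,-0.035,0,0],
    [1,0.015,-0.035,0,0],
    [1,0.015,-0.035,0,0],
    [1,0.015,-0.035,0,0],
    [1,0.015,-0.035,0,0],
    [1,0.015,-0.035,0,0],
    [1,0.015,-0.035,0,0],
    [1,0.015,-0.035,0,0],
    [1,0.015,-0.035,0,0]
  ]
}}

```text
time_s: 1.6
tcp_pos: [0.4758, -0.1471, 0.2275]
tool_rot: [-179.6, 0.2, -3.1]
ft_force: [1.0, -0.6, 1.5]
gripper_width: -0.0002
```

Request:
{"fn": "jog_arm", "kwargs": {
  "increments": [
    [1,0.015,-0.03,0,0.03],
    [1,0.012,-0.03,0,0],
    [1,0,0,0.02,0],
    [1,0,0,0.02,0],
    [1,0,0,0.02,0],
    [1,0,0,0.02,0],
    [1,0,0,0.02,0],
    [1,0,0,0,0]
  ]
}}

```text
time_s: 2.27
tcp_pos: [0.5109, -0.0762, 0.125]
tool_rot: [-179.6, -0.0, -2.5]
ft_force: [-0.5, 0.2, -0.1]
gripper_width: -0.0003
```

Request:
{"fn": "jog_arm", "kwargs": {
  "increments": [
    [1,0,0.016,0,0.04],
    [1,0,0,0.02,0],
    [1,0,0,0.02,0],
    [1,0,0,0.02,0],
    [1,0,0,0.015,0],
    [1,0,0,0.005,0],
    [1,0,0,0,0]
  ]
}}

```text
time_s: 2.85
tcp_pos: [0.5127, -0.0933, 0.0467]
tool_rot: [-179.7, -0.2, -3.9]
ft_force: [-0.5, -0.2, 0.2]
gripper_width: -0.0
```

```bash
python3 - <<'E'
from h import *
p,d=arm.camera("scene"); cv2.imwrite("pics/s1.png",cv2.resize(p[170:330,180:400,::-1],(770,560),interpolation=cv2.INTER_CUBIC))
s=arm.sense(); print(s["tcp_pos"],s["tool_rot"],s["ft_force"])
E
```

```text
[ 0.51286384 -0.09337642  0.04718938] [-179.69027298   -0.25929217   -3.94697023] [-0.01820955  0.12351632 -0.65949839]
```

View pics/s1.png

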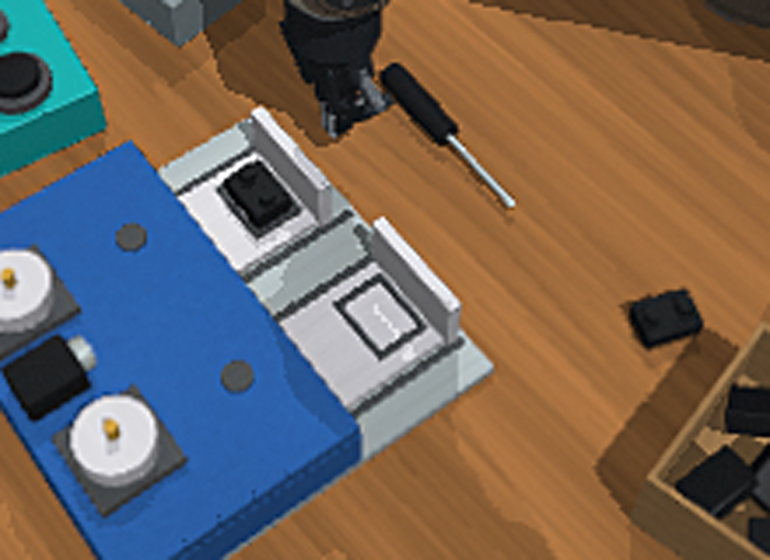

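The fingertips (crop 345,130) are in front of the loaded plate (290,165) and clear of everything. Next I push gently.

Request:
{"fn": "jog_arm", "kwargs": {
  "increments": [
    [1,0.01,0,0.004,0.015],
    [1,0.01,0,0.002,0],
    [1,0.008,0,0,0],
    [1,0.008,0,0,0],
    [1,0.01,0,0,0],
    [1,0.01,0,0,0],
    [1,0.01,0,0,0],
    [1,0.01,0,0,0],
    [1,0.01,0,0,0],
    [1,0.01,0,0,0]
  ]
}}

```text
time_s: 3.73
tcp_pos: [0.6147, -0.1016, 0.0449]
tool_rot: [-179.7, 0.1, -4.7]
ft_force: [-3.4, -1.7, -1.9]
gripper_width: 0.0
```

Pushing at about 3.4 N. I expect the stop near x = 0.64.

Request:
{"fn": "jog_arm", "kwargs": {
  "increments": [
    [1,0.007,0,0,0],
    [1,0.006,0,0,0],
    [1,0.006,0,0,0],
    [1,0.005,0,0,0]
  ]
}}

```text
time_s: 4.07
tcp_pos: [0.6412, -0.1037, 0.0449]
tool_rot: [-179.7, 0.3, -4.6]
ft_force: [-3.5, -1.4, 0.2]
gripper_width: -0.0002
```

Request:
{"fn": "jog_arm", "kwargs": {
  "increments": [
    [1,0.004,0,0,0],
    [1,0.004,0,0,0]
  ]
}}

```text
time_s: 4.23
tcp_pos: [0.6422, -0.1036, 0.0448]
tool_rot: [-179.6, 1.4, -4.6]
ft_force: [-35.2, -2.1, 23.2]
gripper_width: 0.0003
```

The force jumped to 35 N at the stop, so the slide is home. I'll hold briefly, then back off.

Request:
{"fn": "jog_arm", "kwargs": {
  "increments": [
    [1,0.001,0,0,0],
    [1,0.001,0,0,0],
    [1,0,0,0,0],
    [1,-0.015,0,0,0],
    [1,-0.02,0,0,0],
    [1,-0.02,0,0,0],
    [1,0,0,0,0]
  ]
}}

```text
time_s: 4.82
tcp_pos: [0.5882, -0.0991, 0.0475]
tool_rot: [-179.6, 1.5, -4.5]
ft_force: [-0.4, 0.6, -0.4]
gripper_width: 0.0002
```

```bash
python3 - <<'E'
from h import *
p,d=arm.camera("scene"); cv2.imwrite("pics/s2.png",cv2.resize(p[170:330,180:400,::-1],(770,560),interpolation=cv2.INTER_CUBIC))
E
```

```text
(no output)
```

View pics/s2.png

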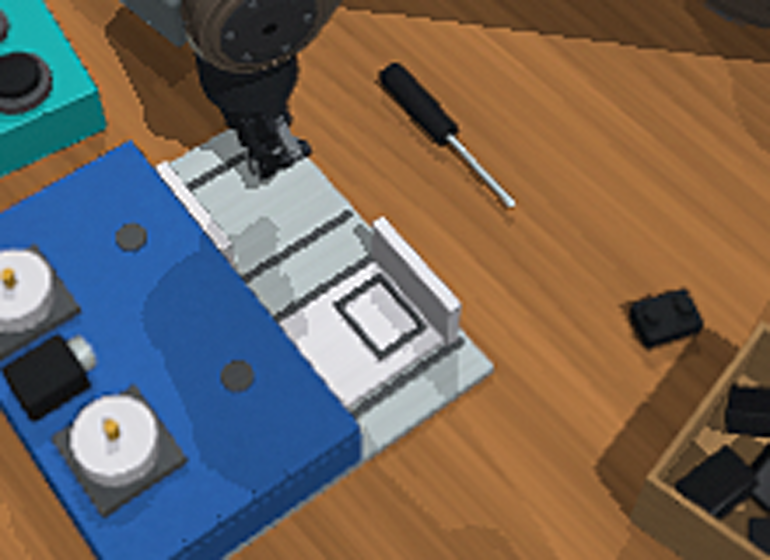

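The plate is closed up against the housing (crop 195,205), and the empty slide and the screwdriver haven't moved. Next I rise and go to the start button.

Request:
{"fn": "jog_arm", "kwargs": {
  "increments": [
    [1,-0.005,0,-0.03,0],
    [1,0,0,-0.03,0],
    [1,0,0,-0.03,0],
    [1,-0.01,0.025,-0.02,0],
    [1,-0.01,0.03,0,0],
    [1,-0.01,0.03,0,0],
    [1,-0.01,0.03,0,0],
    [1,-0.01,0.03,0,0],
    [1,-0.01,0.03,0,0],
    [1,0,0.03,0,0],
    [1,0,0.03,0,0],
    [1,0,0,0,0]
  ]
}}

```text
time_s: 5.87
tcp_pos: [0.5224, -0.3432, 0.1706]
tool_rot: [179.8, -0.1, -4.2]
ft_force: [0.4, 0.3, -0.7]
gripper_width: -0.0002
```

Request:
{"fn": "jog_arm", "kwargs": {
  "increments": [
    [1,-0.014,0.03,0,0],
    [1,-0.014,0.028,0,0],
    [1,0,0.003,0,0],
    [1,0,0,0,0]
  ]
}}

```text
time_s: 6.2
tcp_pos: [0.4926, -0.4072, 0.1719]
tool_rot: [179.6, -0.5, -4.3]
ft_force: [-0.1, 0.1, -0.2]
gripper_width: -0.0
```

```bash
python3 - <<'E'
from h import *
for u,v in((219.5,143.5),(234.5,154)): print(ray("scene",u,v,.082))
p,d=arm.camera("scene"); cv2.imwrite("pics/s3.png",cv2.resize(p[90:200,150:300,::-1],(750,550),interpolation=cv2.INTER_CUBIC))
print(arm.sense()["tcp_pos"])
E
```

```text
[ 0.50028262 -0.39026455  0.082     ]
[ 0.49221174 -0.31907184  0.082     ]
[ 0.49266751 -0.4068403   0.17196005]
```

View pics/s3.png

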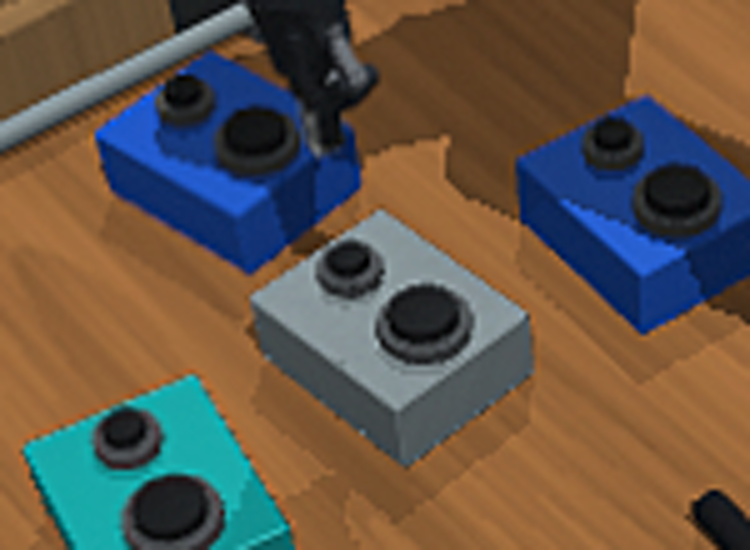

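```bash
python3 -c "
from h import *
print(ray('scene',220.0,141.0,.082), ray('scene',234.3,152.2,.082))"
```

```text
[ 0.4921789  -0.39875633  0.082     ] [ 0.48784562 -0.32594483  0.082     ]
```

The scene view agrees with the top view to about 5 mm. The target is (0.490, -0.403).

Request:
{"fn": "jog_arm", "kwargs": {
  "increments": [
    [1,-0.003,-0.004,0.01,0],
    [1,0,0,0.015,0],
    [1,0,0,0.015,0],
    [1,0,0,0.015,0],
    [1,0,0,0.01,0],
    [1,0,0,0,0]
  ]
}}

```text
time_s: 6.75
tcp_pos: [0.4969, -0.3981, 0.1067]
tool_rot: [179.4, -0.8, -4.0]
ft_force: [0.2, -0.3, -0.3]
gripper_width: -0.0002
```

Request:
{"fn": "jog_arm", "kwargs": {
  "increments": [
    [1,-0.008,0.006,0,0],
    [1,0,0,0.008,0],
    [1,0,0,0.006,0],
    [1,0,0,0,0]
  ]
}}

```text
time_s: 7.08
tcp_pos: [0.4897, -0.4034, 0.0933]
tool_rot: [179.3, -0.9, -3.9]
ft_force: [1.0, 1.1, 0.7]
gripper_width: 0.0003
```

Request:
{"fn": "jog_arm", "kwargs": {
  "increments": [
    [1,0,0,0.005,0],
    [1,0,0,0.004,0],
    [1,0,0,0.004,0],
    [1,0,0,0.002,0]
  ]
}}

```text
time_s: 7.42
tcp_pos: [0.4903, -0.4042, 0.0783]
tool_rot: [179.2, -1.0, -3.9]
ft_force: [-0.8, 1.7, 3.5]
gripper_width: 0.0002
```

Request:
{"fn": "jog_arm", "kwargs": {
  "increments": [
    [1,0,0,0.002,0],
    [1,0,0,0.002,0],
    [1,0,0,0.001,0]
  ]
}}

```text
time_s: 7.67
tcp_pos: [0.4903, -0.4043, 0.076]
tool_rot: [179.2, -1.0, -3.9]
ft_force: [-4.2, 4.2, 12.8]
gripper_width: 0.0003
```

Bottomed out: the tip is at z = 0.076 and the force is 12.8 N, against a 5 N spring at full travel. I'll hold one row, then retreat.

Request:
{"fn": "jog_arm", "kwargs": {
  "increments": [
    [1,0,0,0,0],
    [1,0,0,-0.01,0],
    [1,0,0,-0.02,0],
    [1,0,0,-0.03,0],
    [1,0,0,-0.03,0],
    [1,0,0,-0.03,0],
    [1,0,0.03,-0.02,0],
    [1,0,0.03,0,0],
    [1,0,0.03,0,0],
    [1,0,0,0,0],
    [1,0,0,0,0]
  ]
}}

```text
time_s: 8.58
tcp_pos: [0.4818, -0.4943, 0.2309]
tool_rot: [179.0, -1.1, -3.7]
ft_force: [0.4, -0.4, 0.3]
gripper_width: -0.0003
```

```bash
python3 - <<'E'
from h import *
p,d=arm.camera("scene"); cv2.imwrite("pics/s4.png",cv2.resize(p[90:340,140:440,::-1],(720,600),interpolation=cv2.INTER_CUBIC))
s=arm.sense(); print(s["tcp_pos"],s["ft_force"],s["time_s"])
print("depth tops start/stop z",depthpt("scene",d,220,141)[2],depthpt("scene",d,234,152)[2])
E
```

```text
[ 0.48172095 -0.49426558  0.23081557] [-0.6348113  -0.45459946  0.80957424] 8.6333
depth tops start/stop z 0.08580228175615046 0.08249230247467543
```

View pics/s4.png

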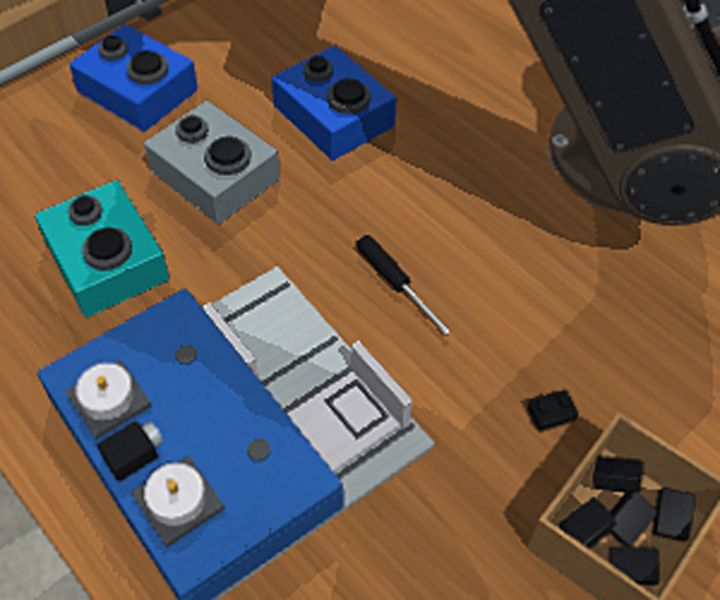

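The loaded slide is closed (crop 230,333) and both buttons on the grey box are up (190,127 and 228,153). The empty slide and the loose things haven't moved, and the hand is clear, so I'm handing in.

```bash
python3 -c "
from station import arm
print(arm.finish_job())"
```

```text
the job is handed in; nothing more can be done
None
```

The job is done and handed in at about 8.6 s of the 42 s allowed; no verdict was reported. I pushed the loaded slide (the right-hand one) home with closed fingertips. Then I pressed the small start button on the grey box and moved the hand well clear.

**Slide:** The force jumped to about 35 N at the stop, and the later pictures show the front plate closed against the housing.

**Start button:** The fingertips went down to z = 0.076 with 12.8 N, which is full travel against the 5 N spring. Afterwards the depth reading put the start button's top at about 86 mm and the stop button's at 82 mm. Both are nominally 82 mm, so both are up.

**Surroundings:** In the last picture the empty slide, screwdriver, spare moulding and parts box look unmoved, and the wrist force was back to about zero.

**Failed or disagreeing checks:**
- The moulding is hidden inside the tunnel, so I could not see it seated at the end.
- The two camera views of the start button differed by about 5 mm. I aimed close to the top-view position, and the press landed properly.
- One depth-map script was refused partway through, so I took the plate position from rays cast through hand-read pixels in the top view.

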